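# Close the juice canister with its screw bung

### The job

Close the juice canister with the grey screw bung that stands on the table: set it level in the neck, find the thread start by backing it off gently until its lugs drop in, then run it in clockwise until its flange is fully home on the rim. Never force it, leave it closed and let go, and leave the apples and the steel beaker where they are.

Things in the scene. Friction and masses are not known exactly. Their poses are not given: they have to be found in the camera images.
- canister: Cream plastic juice canister, a box 180 x 260 x 136 mm, fixed to the table. Origin at the centre of its underside, z up, y along its 260 mm length; the upright neck is on its top at y = -50 mm, a carrying handle (top 166 mm above the table) runs from y = 45 to 115 mm.
- neck_mouth (a point): Centre of the rim of the canister's open neck, 170 mm above the table; axes as canister. The neck is cream, outside diameter 77 mm, bore 63 mm, 34 mm deep. Inside is a coarse right-hand four-start thread, inner diameter 48.5 mm. Where its starts lie about the axis differs every time and has nothing to do with this point's axes.
- thread (a point): Point on the neck's axis 6 mm below the rim. Every 90 degrees of thread, going clockwise from above: an entry gap of 27 degrees (floor 15 mm below the rim), a ridge of 56 degrees descending 5.5 mm (its top 2.5 to 8 mm below the rim, 4 mm thick), an upright stop of 7 degrees (top 2 mm below the rim). Lugs turned clockwise on top of the ridges jam against the stops.
- bung: Grey plastic screw bung, about 0.12 kg, loose, standing upright on the table. Origin at the centre of the underside of its flange, 28 mm above the table at the start; z up its axis, x along its grip bar. Flange 80 mm across, 5 mm thick; grip bar 46 mm long (x), 16 mm thick (y), its top 41 mm above the origin. Shank 45 mm across, tapering to a flat 28 mm foot 28 mm below the origin.
- bung_grip (a point): Point on the bung's axis at which to take the grip bar, 29 mm above the bung's origin (24 mm above the flange's top); axes as bung. From the gaps the bung needs about 27 to 45 degrees clockwise until its flange comes home on the rim, sinking as it goes; some 25 degrees further the lugs meet the stops. Forces of bung on neck over 50 N damage the thread.
- bung_lugs (a point): Centre of the ring of four lugs (at +x, +y, -x, -y), 14.7 mm below the bung's origin: tips at radius 28.5 mm, 6 mm wide, undersides 18 mm below the origin. Origin's height over the rim: lugs on the rim 18 mm, on ridges or stops 9 to 16, dropped in the gaps 3, home 0. Turned counter-clockwise under a light push it climbs the ridges, then drops into the gaps within about 80 degrees.
- apple_a_mid (a point): Middle of a loose red apple, 72 mm across, 64 mm high, 33 mm above its foot; bystander.
- apple_b_mid (a point): Middle of a second loose red apple of the same size; bystander.
- beaker_mid (a point): Middle of a loose steel beaker, 72 mm across, 85 mm high, 42 mm above its foot; bystander.
There are look-alikes about, which are no part of the job. What is shaped like the bung but green is not meant.

How it is judged:
On the way, in this order (a step that is already met when the one before it is completed fails the run):
1. the bung's lugs have dropped into the thread start, bung level (z of bung in the frame of neck_mouth below 0.0065 m and horizontal distance between bung and neck_mouth below 0.005 m and angle between bung's own z axis and vertical below 0.12 rad), for 0.05 s.
2. the bung is run in, flange on the rim (z of bung in the frame of neck_mouth below 0.0012 m and horizontal distance between bung and neck_mouth below 0.005 m), for 0.2 s.
At the end, for the whole second after the job is handed in: The bung is screwed home in the neck: underside of its flange within 1.2 mm of the rim, its axis within 5 mm of the neck's and upright within 0.05 rad, released and at rest (all of step 2 and angle between bung's own z axis and vertical below 0.05 rad and linear speed of bung below 0.01 m/s and angular speed of bung below 0.1 rad/s); the robot touches nothing.
It fails at once if the bung is forced: more than 50 N between bung and canister or neck (contact force between bung and canister above 50 N).
It fails at once if an apple or the beaker is moved by more than 30 mm (distance of any of apple_a_mid, apple_b_mid, beaker_mid from where it was at the start of the episode above 0.03 m).
It also fails if it takes over 64 s, if anything falls off the work surface, if the arm or the gripper's body presses on something with over 40 N, if the wrist force passes 120 N, or if a joint passes its speed limit or range.

### The arm

A 7-joint arm with a two-finger parallel gripper is mounted at the origin on the work surface. World frame = base frame: x ahead of the robot, y to its left, z up, the work surface at z = 0. Lengths are in m, angles in rad, forces in N, time in s.
With the tool pointing down it reaches from about 0.4 to 0.875 m from the base axis. Payload 6.5 kg.
Tool frame: the origin (TCP) lies on the centre line of the jaws, within the pads' length; the fingertips stand ahead of it and the grasp point (between the pads) lies 11 mm behind it (arm.tip_reach is the z of the fingertips in the tool frame, in m); z points along the fingers, x is the direction in which the jaws open and shut, and the axes are right-handed (so a half turn about z gives the same grasp; the last joint's range is limited). The gripper opens to 88 mm and grips with 3 to 60 N. Pads are 18 mm wide; open, the fingers measure 123 mm over their backs; the gripper's body (75 mm by 187 mm) begins 45 mm behind the grasp point.
Start: joints at [1.204, 0.536, -0.004, 1.538, 0.003, 1.067, -0.071], TCP at [0.193, -0.621, 0.209] pointing down, gripper open.
Joint ranges: [-2.7, 2.7], [-0.37, 2.16], [-1.27, 1.26], [0.24, 2.4], [-1.31, 4.45], [0.19, 1.91], [-2.76, 2.76]. Speed limits (rad/s): [2.39, 2.39, 3.14, 3.14, 3.14, 3.14, 3.14].

### API

Orientations are given as a rotation vector (axis times angle).
In Python, from station import sensors, capture, camera_params, arm gives the robot as it stands.
- The arm moves only by the shell command python3 -m jog 'ROWS' [FORCE]. ROWS is JSON, a list of rows, each a list of 3 entries, a list of its own where there are three numbers: the shift along the tool's x, y, z in cm, then the turn about the tool's z in rad, then the closure, from -1 (fully open) to 1 (shut), so that 0 is half open. In form: [[[tx, ty, tz], turn, claw], ...]. A call has 1 to 20 rows; each row is the pose to reach, as a shift and turn from the pose commanded when the call began, along the tool's axes at that moment; what a row does not reach only later rows make up. A row lasts 1/8 s, in which the tool goes at most 62.5 mm and 10.7 degrees, less where a joint would pass 70% of its speed; a pose out of reach is approached as far as the arm can. A call with a gripper value outside its range is refused whole. The fingers move at their own pace and stop on an object; FORCE is the grip in N (left out, the last holds). Time passes only in rows, so rows that repeat a pose let the fingers close. It gives the time, the measured TCP pose, the force and the opening at its end, in the units of the state.
- sensors.observe(): the state, without advancing time (a new reading comes with each control period).
- capture(name): name is "side" or "top"; returns (picture, depth): 480x640x3 uint8, red, green, blue; 480x640 float32, m along the optical axis (not along the pixel's ray), 0 where there is no reading.
- camera_params(name): a dict with "fx", "fy", "cx", "cy" (pixels), "R" (3x3) and "t" (3): a world point X has camera coordinates R X + t. Camera axes: x right, y down, z forward; pixel columns grow to the right and rows downward; lengths in m; the calibration is good to about 2 mm. A picture is of the moment at which its call begins. camera_params takes no time and is no camera call.
- arm.job_done(): hands the job in, once; it reports no verdict.
The state is a dict: "time": time; "q": joint angles; "joint_velocities": joint speeds; "tau": joint torques, N m; "eef_pos": TCP position; "eef_rot": TCP orientation; "force": force on the tool from outside, world axes, zero at the start; "moment": the same for the moment, N m; "opening": opening from 0.0 (shut) to 1.0 (fully open).
Only numpy, scipy, OpenCV 4.12 (cv2) and the standard library are available. Lean on these libraries where they do the work, as an engineer would, in place of code of your own. Each camera call takes 0.05 s, during which the arm holds its last target.

## Working session

There is one attempt and no reset: what is moved stays moved. The work goes in short steps, Python scripts to look and compute and a shell command to move; the robot and the scene stay as the last step left them, time stands still between calls to the robot, and variables do not carry over. Pictures are saved under pics/ and viewed, and the job is handed in when it is done.

```bash
ls; mkdir -p pics; python3 - <<'E'
from station import sensors, capture, camera_params, arm
import cv2,numpy as np
s=sensors.observe();print(s, arm.tip_reach)
for n in("side","top"):
    p,d=capture(n);cv2.imwrite(f"pics/{n}0.png",p[:,:,::-1]);np.savez(f"{n}0.npz",p=p,d=d)
    print(n,camera_params(n))
E
```

```text
pics
{'time': 0.0, 'q': array([ 1.20382295,  0.53715562, -0.00443389,  1.53884438,  0.00256349,
        1.0672707 , -0.07121195]), 'joint_velocities': array([ 0.00115268, -0.00202265,  0.00120928,  0.00090983, -0.00040994,
       -0.00182912,  0.00013746]), 'tau': array([ 1.51638025e-03, -5.70987082e+01,  9.91470851e-01, -2.51603419e+01,
       -5.61939168e-02,  1.80505594e-02,  1.74802831e-04]), 'eef_pos': array([ 0.19236707, -0.62020817,  0.20845718]), 'eef_rot': array([-2.52848410e+00,  1.86295947e+00,  2.19824049e-03]), 'force': array([ 0.20753887,  0.12740995, -0.15282612]), 'moment': array([0.03280824, 0.026666  , 0.04120637]), 'opening': 1.005714981883059} 0.008
side {'fx': 524.5632877714769, 'fy': 524.5632877714769, 'cx': 315.11640967475023, 'cy': 242.15291517622973, 'R': array([[ 0.99029174, -0.13849481,  0.0118932 ],
       [-0.09292215, -0.72319873, -0.68436034],
       [ 0.1033815 ,  0.67661125, -0.72904696]]), 't': array([-0.57524622,  0.06424197,  1.11934045])}
top {'fx': 557.0233270530879, 'fy': 557.0233270530879, 'cx': 311.4213907728727, 'cy': 236.08641067112612, 'R': array([[ 0.0139186 , -0.99974404, -0.01783619],
       [-0.99082718, -0.01139213, -0.13465407],
       [ 0.13441641,  0.01954677, -0.99073213]]), 't': array([-0.09184939,  0.54002797,  0.94472009])}
```

View pics/side0.png

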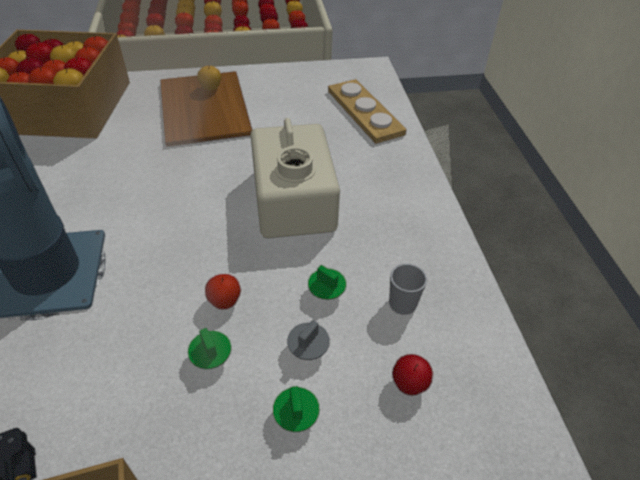

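View pics/top0.png

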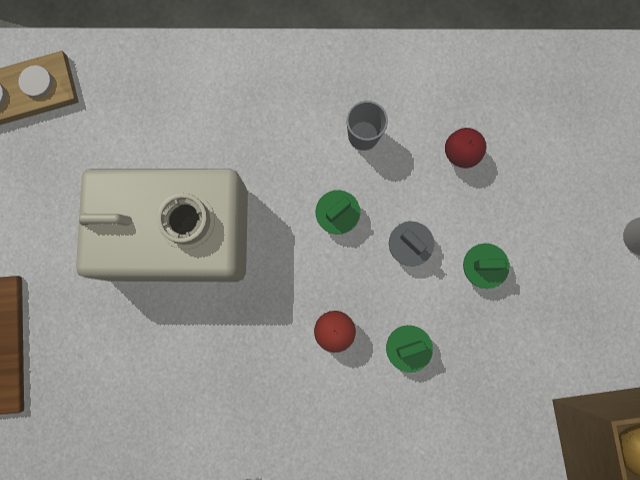

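The grey bung is at side (308,341) and top (411,244). These could be mistaken for it:
- Green bungs: side (327,283), (209,349), (296,409); top (338,212), (410,348), (487,266).
- Grey steel beaker: side (406,288), top (366,125).

By its description the bung is the grey one. The canister neck is at top (184,219). Next I'll take a close crop and measure.

```bash
cat > h.py <<'E'
import numpy as np,cv2
from station import sensors, capture, camera_params, arm
from scipy.spatial.transform import Rotation as Rn
def pts(name,d):
    c=camera_params(name);v,u=np.mgrid[0:480,0:640]
    X=np.stack([(u-c['cx'])/c['fx']*d,(v-c['cy'])/c['fy']*d,d],-1)
    return (X-c['t'])@c['R']
def ray(name,u,v,z):
    c=camera_params(name);r=c['R'].T@np.array([(u-c['cx'])/c['fx'],(v-c['cy'])/c['fy'],1]);o=-c['R'].T@c['t']
    return o+r*(z-o[2])/r[2]
def proj(name,X):
    c=camera_params(name);x=c['R']@np.array(X)+c['t'];return c['fx']*x[0]/x[2]+c['cx'],c['fy']*x[1]/x[2]+c['cy']
E
python3 - <<'E'
from h import *
top=np.load('top0.npz');side=np.load('side0.npz')
a=cv2.resize(top['p'][195:295,361:461],(400,400),interpolation=cv2.INTER_CUBIC)
b=cv2.resize(top['p'][170:270,134:234],(400,400),interpolation=cv2.INTER_CUBIC)
cv2.imwrite('pics/crop.png',np.hstack([a,b])[:,:,::-1])
for n,f,(u,v) in(('top',top,(411,244)),('side',side,(308,341))):
    P=pts(n,f['d']);w=P[v-40:v+40,u-40:u+40].reshape(-1,3)
    m=w[w[:,2]>.024]; 
    print(n,'z hist',np.histogram(m[:,2],bins=np.arange(.02,.08,.005)))
    fl=m[(m[:,2]<.04)];print('flange rect',cv2.minEnclosingCircle(fl[:,:2].astype(np.float32)))
    br=m[m[:,2]>.06];print('bar',cv2.minAreaRect(br[:,:2].astype(np.float32)),br.mean(0))
for n,f,(u,v) in(('top',top,(184,219)),('side',side,(295,163))):
    P=pts(n,f['d']);w=P[v-40:v+40,u-40:u+40].reshape(-1,3)
    m=w[(w[:,2]>.160)&(w[:,2]<.185)];
    print(n,len(m),m[:,2].mean(),np.median(m[:,2]),cv2.minEnclosingCircle(m[:,:2].astype(np.float32)))
    c=cv2.minAreaRect(pts(n,f['d']).reshape(-1,3)[lambda:0] .astype(np.float32)) if 0 else None
P=pts('top',top['d']);m=P[150:300,60:260].reshape(-1,3);m=m[(m[:,2]>.128)&(m[:,2]<.142)];print('can',cv2.minAreaRect(m[:,:2].astype(np.float32)),m[:,2].mean())
s=sensors.observe();print(Rn.from_rotvec(s['eef_rot']).as_matrix())
E
```

```text
top z hist (array([   0,  158, 1059,   53,   13,   16,   18,   12,   35,  205,   25]), array([0.02 , 0.025, 0.03 , 0.035, 0.04 , 0.045, 0.05 , 0.055, 0.06 ,
       0.065, 0.07 , 0.075]))
flange rect ((0.5312192440032959, -0.26090341806411743), 0.04056153818964958)
bar ((0.4651002287864685, -0.19306740164756775), (0.04524299502372742, 0.20496368408203125), 44.524208068847656) [ 0.51789174 -0.24389811  0.1629076 ]
side z hist (array([  0, 142, 777,  30,  34,  26,  31,  31,  39, 167,   9]), array([0.02 , 0.025, 0.03 , 0.035, 0.04 , 0.045, 0.05 , 0.055, 0.06 ,
       0.065, 0.07 , 0.075]))
flange rect ((0.531930685043335, -0.26036980748176575), 0.04173406958580017)
bar ((0.48924416303634644, -0.5140972137451172), (0.555026650428772, 0.03361212834715843), 80.47827911376953) [ 0.52213503 -0.32986842  0.16757367]
top 1078 0.1669783861464641 0.1675745245599503 ((0.5490624308586121, 0.11229162663221359), 0.03857314586639404)
side 529 0.16537086854411875 0.1654164402539128 ((0.5475804805755615, 0.16047808527946472), 0.0897640734910965)
can ((0.5488879680633545, 0.16189156472682953), (0.17409904301166534, 0.25405463576316833), 0.706570565700531) 0.13476801028819502
[[ 2.96290815e-01 -9.55097584e-01 -5.98293427e-04]
 [-9.55096506e-01 -2.96291384e-01  1.44241002e-03]
 [-1.55491151e-03  1.44055122e-04 -9.99998781e-01]]
```

View pics/crop.png

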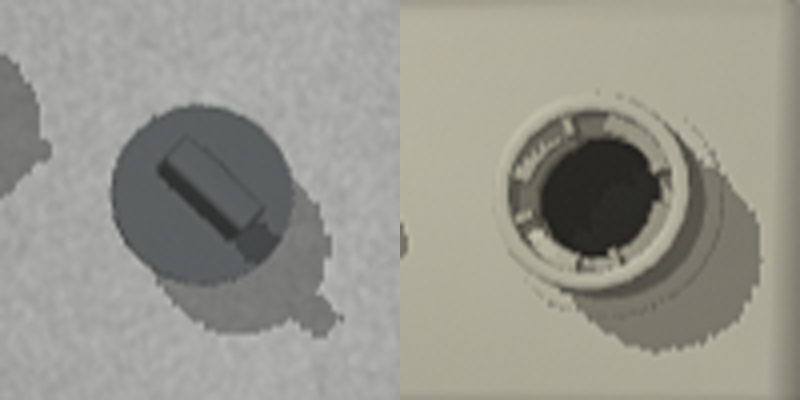

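```bash
cat >> h.py <<'E'
def plan(target,ax=None):
    """shift in tool axes (cm) from current TCP to target, turn so tool x lies along +-ax (deg)"""
    s=sensors.observe();R=Rn.from_rotvec(s['eef_rot']).as_matrix()
    print('t',s['time'],'tcp',s['eef_pos'].round(4),'F',s['force'].round(2),'open',round(s['opening'],3),'q7',s['q'][6].round(3))
    print('shift cm',(R.T@(np.array(target)-s['eef_pos'])*100).round(2))
    yaw=np.degrees(np.arctan2(R[1,0],R[0,0]));print('tool x yaw',yaw.round(2))
    if ax is not None:
        for k in(-180,0,180):
            dd=(ax+k-yaw+270)%360-90 if 0 else ((ax+k-yaw+180)%360-180)
            print('turn (rad, tool z down => -dyaw)',-np.radians(dd).round(4),'for yaw',ax+k)
E
python3 - <<'E'
from h import *
top=np.load('top0.npz');side=np.load('side0.npz')
for n,f,(u,v) in(('top',top,(411,244)),('side',side,(308,341))):
    P=pts(n,f['d']);w=P[v-35:v+35,u-35:u+35].reshape(-1,3)
    br=w[(w[:,2]>.062)&(w[:,2]<.08)]; br=br[np.hypot(*(br[:,:2]-[.5315,-.2605]).T)<.035]
    r=cv2.minAreaRect(br[:,:2].astype(np.float32));p=cv2.PCACompute(br[:,:2].astype(np.float32),mean=None)
    bx=cv2.boxPoints(r);e=max([bx[1]-bx[0],bx[2]-bx[1]],key=np.linalg.norm)
    print(n,r,'ang',np.degrees(np.arctan2(e[1],e[0])),'pca',np.degrees(np.arctan2(p[1][0][1],p[1][0][0])),br[:,2].mean(),br.mean(0))
# neck unwrapped
c=np.array([.549,.1122]);out=[]
img=top['p'][:,:,::-1]
rows=[]
for r in np.arange(.022,.040,.0005):
    row=[proj('top',[c[0]+r*np.cos(t),c[1]+r*np.sin(t),.167]) for t in np.radians(np.arange(360,0,-.5))]
    rows.append(row)
M=np.array(rows,np.float32);U=cv2.remap(img,M[...,0],M[...,1],cv2.INTER_CUBIC)
cv2.imwrite('pics/unwrap.png',cv2.resize(U,(720,290)))
a=side['p'][123:203,255:335];a=cv2.resize(a,(560,560),interpolation=cv2.INTER_CUBIC);cv2.imwrite('pics/neckside.png',a[:,:,::-1])
E
```

```text
top ((0.5309531092643738, -0.26015612483024597), (0.04522024467587471, 0.016626952216029167), 47.01188659667969) ang 47.011894 pca 47.46595 0.0675703163760904 [ 0.53041536 -0.25982889  0.06757032]
side ((0.5309439897537231, -0.261948823928833), (0.04620588943362236, 0.017056457698345184), 46.72446823120117) ang 46.72445 pca 46.60242 0.06692590224338876 [ 0.53119326 -0.26311284  0.0669259 ]Traceback (most recent call last):
  File "<stdin>", line 14, in <module>
  File "h.py", line 12, in proj
    c=camera_params(name);x=c['R']@np.array(X)+c['t'];return c['fx']*x[0]/x[2]+c['cx'],c['fy']*x[1]/x[2]+c['cy']
ValueError: time passes only in moves, steps and waits
```

```bash
sed -i 's/^from scipy/CP={n:camera_params(n) for n in("top","side")}\nfrom scipy/; s/c=camera_params(name)/c=CP[name]/' h.py
python3 - <<'E'
from h import *
top=np.load('top0.npz');side=np.load('side0.npz')
c=np.array([.549,.1122])
img=top['p'][:,:,::-1]
rows=[]
for r in np.arange(.040,.020,-.0005):
    rows.append([proj('top',[c[0]+r*np.cos(t),c[1]+r*np.sin(t),.167]) for t in np.radians(np.arange(360,0,-.5))])
M=np.array(rows,np.float32);U=cv2.remap(img,M[...,0],M[...,1],cv2.INTER_CUBIC)
U=cv2.resize(U,(720,320))
for k in range(0,360,30): cv2.putText(U,str(360-k),(k*2,318),0,.4,(0,0,255),1)
cv2.imwrite('pics/unwrap.png',U)
a=side['p'][123:203,255:335];a=cv2.resize(a,(560,560),interpolation=cv2.INTER_CUBIC);cv2.imwrite('pics/neckside.png',a[:,:,::-1])
plan([.531,-.261,.09],137)
E
```

```text
t 0.1 tcp [ 0.1924 -0.6203  0.2085] F [-0.01  0.17  0.59] open 1.003 q7 -0.071
shift cm [-24.26 -42.99  11.88]
tool x yaw -72.77
turn (rad, tool z down => -dyaw) -0.5195 for yaw -43
turn (rad, tool z down => -dyaw) 2.6221 for yaw 137
turn (rad, tool z down => -dyaw) -0.5195 for yaw 317
```

View pics/unwrap.png

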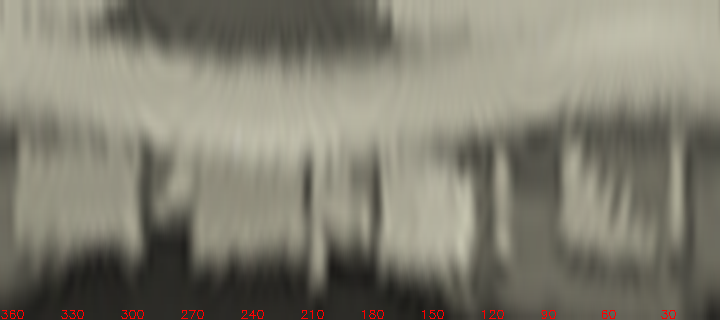

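View pics/neckside.png

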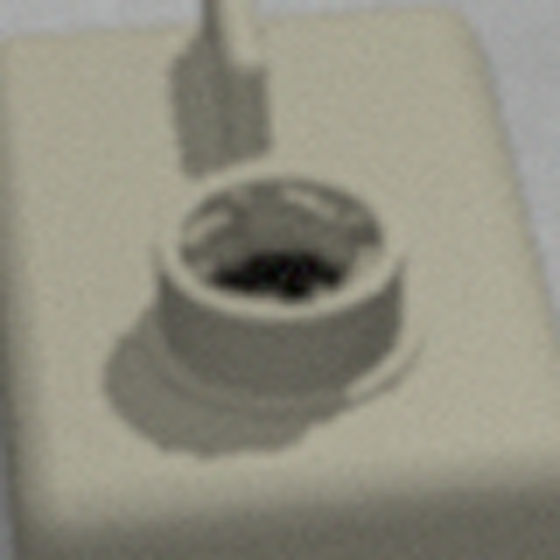

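The crop shows the grey bung with its bar at a yaw of about 47°. The unwrapped neck shows stops at about 25°, 115°, 205° and 295°, so the gaps are centred at about 10° mod 90. I'll approach above the bung.

```bash
python3 -m jog '[[[-2.5,-4.3,0],-0.05,-1],[[-5.5,-9,0],-0.15,-1],[[-8,-14,0],-0.25,-1],[[-10.5,-18.6,0],-0.35,-1],[[-13,-23,0],-0.45,-1],[[-15.8,-28,0],-0.52,-1],[[-18.6,-33,0],-0.52,-1],[[-21.5,-38,0],-0.52,-1],[[-24.2,-43,2],-0.52,-1],[[-24.26,-43,6],-0.52,-1],[[-24.26,-43,11.8],-0.52,-1],[[-24.26,-43,11.8],-0.52,-1]]' 20
python3 - <<'E'
from h import *
plan([.531,-.261,.046],137)
for n in("side","top"):
    p,d=capture(n);cv2.imwrite(f"pics/{n}1.png",p[:,:,::-1])
E
```

```text
time: 1.6
eef_pos: [0.5276, -0.26, 0.0874]
eef_rot: [-2.923, 1.15, 0.015]
force: [0.2, -0.4, 0.8]
opening: 1.0
t 1.6 tcp [ 0.5276 -0.26    0.0874] F [ 0.17 -0.4   0.82] open 1.0 q7 -0.517
shift cm [ 0.35 -0.17  4.13]
tool x yaw -42.94
turn (rad, tool z down => -dyaw) 0.001 for yaw -43
turn (rad, tool z down => -dyaw) -3.1406 for yaw 137
turn (rad, tool z down => -dyaw) 0.001 for yaw 317
```

View pics/side1.png

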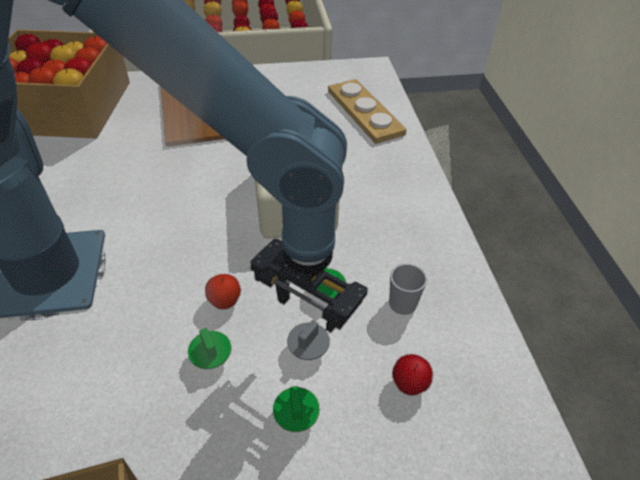

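```bash
python3 -m jog '[[[0,0,1.5],0,-1],[[0,0,1.5],0,-1],[[0,0,1.5],0,-1]]'
python3 - <<'E'
from h import *
plan([.531,-.261,.046],137)
E
```

```text
time: 2.08
eef_pos: [0.5318, -0.2619, 0.077]
eef_rot: [2.923, -1.151, 0.002]
force: [0.1, -0.4, 0.4]
opening: 0.999
t 2.075 tcp [ 0.5318 -0.2619  0.077 ] F [ 0.12 -0.39  0.44] open 0.999 q7 -0.523
shift cm [-0.13 -0.01  3.1 ]
tool x yaw -42.98
turn (rad, tool z down => -dyaw) 0.0004 for yaw -43
turn (rad, tool z down => -dyaw) -3.1412 for yaw 137
turn (rad, tool z down => -dyaw) 0.0004 for yaw 317
```

```bash
python3 -m jog '[[[-0.1,0,1.5],0,-1],[[-0.1,0,3],0,-1],[[-0.1,0,3],0,-1],[[-0.1,0,3],0,-1],[[-0.1,0,3],0,1],[[-0.1,0,3],0,1],[[-0.1,0,3],0,1],[[-0.1,0,3],0,1],[[-0.1,0,3],0,1],[[-0.1,0,3],0,1]]' 35
python3 - <<'E'
from h import *
plan([.531,-.261,.046],137)
E
```

```text
time: 3.32
eef_pos: [0.5307, -0.261, 0.0463]
eef_rot: [-2.923, 1.151, -0.0]
force: [0.2, 0.0, 0.9]
opening: 0.342
t 3.325 tcp [ 0.5307 -0.261   0.0463] F [0.23 0.04 0.86] open 0.342 q7 -0.536
shift cm [ 0.02 -0.02  0.03]
tool x yaw -42.97
turn (rad, tool z down => -dyaw) 0.0005 for yaw -43
turn (rad, tool z down => -dyaw) -3.141 for yaw 137
turn (rad, tool z down => -dyaw) 0.0005 for yaw 317
```

```bash
python3 -m jog '[[[-0.1,0,0],0,1],[[-0.1,0,0],0,1],[[-0.1,0,0],0,1],[[-0.1,0,-1],0,1],[[-0.1,0,-3],0,1],[[-0.1,0,-6],0,1],[[-0.1,0,-6],0,1],[[-0.1,0,-6],0,1]]' 35
python3 - <<'E'
from h import *
plan([.531,-.261,.246],137)
for n in("side","top"):
    p,d=capture(n);cv2.imwrite(f"pics/{n}2.png",p[:,:,::-1]);np.savez(f"{n}2.npz",p=p,d=d)
E
```

```text
time: 4.32
eef_pos: [0.5299, -0.2604, 0.1067]
eef_rot: [2.923, -1.151, 0.001]
force: [0.3, 0.4, -0.4]
opening: -0.001
t 4.325 tcp [ 0.5299 -0.2604  0.1067] F [ 0.29  0.36 -0.45] open -0.001 q7 -0.514
shift cm [  0.13  -0.04 -13.93]
tool x yaw -42.98
turn (rad, tool z down => -dyaw) 0.0004 for yaw -43
turn (rad, tool z down => -dyaw) -3.1412 for yaw 137
turn (rad, tool z down => -dyaw) 0.0004 for yaw 317
```

View pics/side2.png

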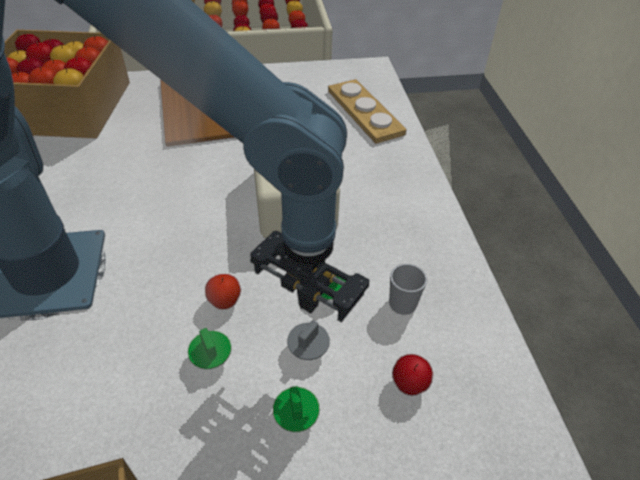

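```bash
python3 - <<'E'
from h import *
s=sensors.observe()
print(proj('side',s['eef_pos']),proj('top',s['eef_pos']))
top=np.load('top2.npz');side=np.load('side2.npz')
for n,f,(u,v) in(('side',side,(308,341)),):
    P=pts(n,f['d']);w=P[v-35:v+35,u-35:u+35].reshape(-1,3)
    fl=w[(w[:,2]>.027)&(w[:,2]<.04)];print(cv2.minEnclosingCircle(fl[:,:2].astype(np.float32)))
    br=w[(w[:,2]>.062)&(w[:,2]<.08)]; br=br[np.hypot(*(br[:,:2]-[.5315,-.2605]).T)<.035]
    r=cv2.minAreaRect(br[:,:2].astype(np.float32)) if len(br) else 0;print(r)
a=side['p'][230:370,240:380];cv2.imwrite('pics/c2.png',cv2.resize(a,(560,560),interpolation=cv2.INTER_CUBIC)[:,:,::-1])
b=top['p'][170:310,340:480];cv2.imwrite('pics/c3.png',cv2.resize(b,(560,560),interpolation=cv2.INTER_CUBIC)[:,:,::-1])
E
```

```text
(np.float64(307.2575208319811), np.float64(316.6438494308003)) (np.float64(418.20150066075735), np.float64(238.7287888301646))
((0.531082808971405, -0.26094892621040344), 0.04078253358602524)
((0.5312869548797607, -0.2613111734390259), (0.04563300311565399, 0.017198899760842323), 46.853694915771484)
```

View pics/c2.png

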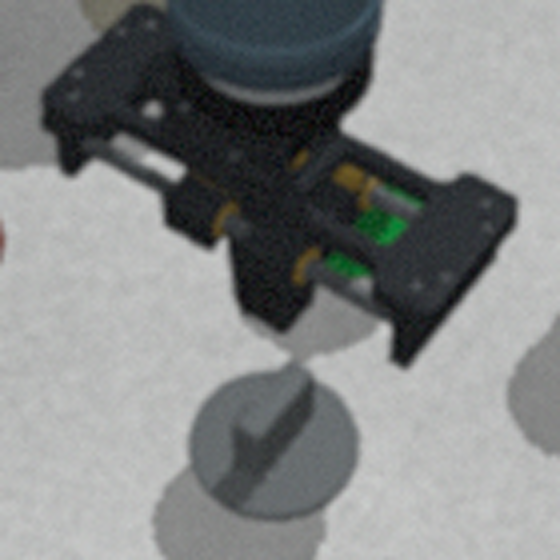

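View pics/c3.png

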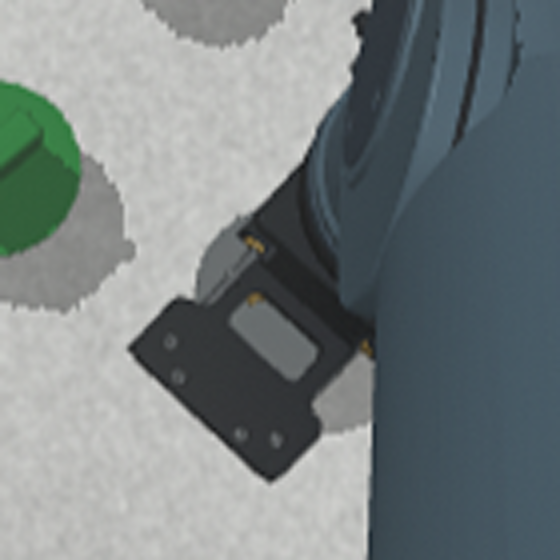

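The fingers had not finished closing before I lifted. The bung stands unmoved at (0.531, -0.261), so I'll reopen, go back down, and wait for the grip.

```bash
python3 -m jog '[[[0.1,0,0],0,-1],[[0.1,0,0],0,-1],[[0.1,0,0],0,-1],[[0.1,0,0],0,-1],[[0.1,0,0],0,-1],[[0.1,0,0],0,-1],[[0.1,0,0],0,-1],[[0.1,0,3],0,-1],[[0.1,0,6],0,-1],[[0.1,0,6],0,-1],[[0.1,0,6],0,-1],[[0.1,0,6],0,1],[[0.1,0,6],0,1],[[0.1,0,6],0,1],[[0.1,0,6],0,1],[[0.1,0,6],0,1],[[0.1,0,6],0,1],[[0.1,0,6],0,1],[[0.1,0,6],0,1],[[0.1,0,6],0,1]]' 35
python3 -m jog '[[[0,0,0],0,1],[[0,0,0],0,1]]'
python3 -m jog '[[[0,0,0],0,1],[[0,0,0],0,1]]'
```

```text
time: 6.92
eef_pos: [0.5307, -0.261, 0.0463]
eef_rot: [2.923, -1.151, -0.0]
force: [-0.4, 1.7, -0.1]
opening: 0.012
time: 7.18
eef_pos: [0.5306, -0.261, 0.0463]
eef_rot: [2.923, -1.151, -0.0]
force: [0.4, 0.1, -0.6]
opening: 0.002
time: 7.42
eef_pos: [0.5306, -0.261, 0.0463]
eef_rot: [2.923, -1.151, -0.0]
force: [0.0, 1.2, 0.0]
opening: 0.003
```

```bash
python3 - <<'E'
from h import *
p,d=capture('side')
a=p[230:370,240:380];cv2.imwrite('pics/c4.png',cv2.resize(a,(560,560),interpolation=cv2.INTER_CUBIC)[:,:,::-1])
print(proj('side',sensors.observe()['eef_pos']))
E
```

```text
(np.float64(308.0018988287466), np.float64(335.75515046678134))
```

View pics/c4.png

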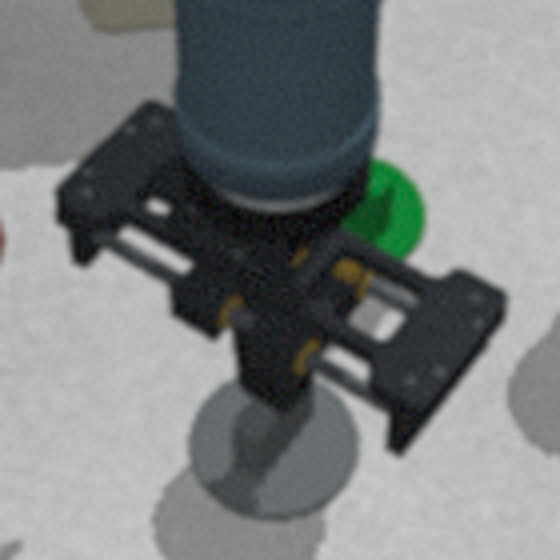

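```bash
python3 - <<'E'
from h import *
s=sensors.observe();R=Rn.from_rotvec(s['eef_rot']).as_matrix()
for n in('side','top'):
    p,d=capture(n);P=pts(n,d);g=p.astype(int).sum(2)
    np.savez(f'{n}3.npz',p=p,d=d)
    L=(P-s['eef_pos'])@R   # tool frame
    m=(d>0)&(abs(L[...,0])<.03)&(abs(L[...,1])<.03)&(L[...,2]>-.08)&(L[...,2]<.05)
    v,u=np.where(m)
    print(n,len(v))
    if n=='side':
        for V in range(300,360,3):
            for U in range(296,324,4):
                q=L[V,U]*1000;print('%4d,%4d,%4d[%3d]'%(*q,g[V,U]),end=' ')
            print(V)
E
```

```text
side 1099
  -8,  22,-126[ 82]    0,  22,-132[ 77]    6,  20,-136[ 81]   13,  20,-141[104]   19,  16,-141[ 84]   21,   8,-134[122]   23,   0,-127[ 65] 300
  -8,  22,-118[ 77]   -5,  15,-113[ 98]    7,  22,-130[ 97]   15,  21,-136[ 91]   19,  15,-132[123]   23,  10,-130[100]   22,  -2,-115[ 85] 303
  -5,  26,-117[163]   -5,  15,-104[139]   -6,   3, -90[ 67]   15,  22,-129[ 82]   23,  22,-135[ 87]   29,  19,-136[121]   26,   3,-115[142] 306
  -6,  26,-107[196]    0,  23,-109[179]    3,  17,-105[117]   14,  20,-117[ 76]   24,  23,-129[ 97]  309, 435,-820[110]   37,  20,-135[152] 309
  -5,  27,-100[348]    2,  27,-107[119]   11,  28,-115[ 86]   17,  25,-117[ 95]   22,  21,-116[103]   32,  23,-126[ 75]   38,  21,-130[ 97] 312
 -65, -50,  47[560]  -10,   9, -68[ 67]   14,  32,-115[ 86]   20,  28,-114[104]   26,  25,-116[ 97]   32,  23,-118[129]   33,  12,-106[ 89] 315
 -61, -44,  46[553]  -10,  10, -59[ 70]   15,  32,-107[ 69]   23,  33,-114[ 82]   29,  29,-115[101]   34,  25,-114[202]   32,  11, -96[242] 318
 -58, -41,  50[576]  -10,   9, -50[108]   15,  32, -98[ 90]   23,  33,-106[ 57]   
[... 1097 characters left out ...]
22,   3[180]    6,  21,  -3[190]    8,  11,   8[206]   12,   4,  13[325]   18,   0,  14[321]   23,  -5,  16[322] 345
  -7,  26,  13[264]   -1,  22,  13[216]    6,  21,   7[207]   10,  14,  13[323]   15,   9,  14[321]   21,   4,  15[324]   27,   0,  14[324] 348
 309, 435,-820[227]    1,  27,  15[228]    8,  23,  13[267]   13,  18,  15[329]   19,  14,  14[322]   24,   9,  16[334]   31,   7,  12[323] 351
  -1,  35,  16[221]    6,  33,  12[221]   10,  26,  17[287]   16,  23,  15[320]   22,  18,  16[324]   28,  14,  16[325]   34,  10,  16[300] 354
  -9,  25,  48[334]    9,  37,  14[218]   14,  32,  15[273]   21,  29,  13[314]   26,  24,  15[319]   33,  22,  10[278]   28,   0,  46[371] 357
top 141
```

```bash
python3 - <<'E'
from h import *
f=np.load('side2.npz');P=pts('side',f['d']);g=f['p'].astype(int).sum(2)
s=sensors.observe();R=Rn.from_rotvec(s['eef_rot']).as_matrix()
L=(P-np.array([.5299,-.2604,.1067]))@R
m=(abs(L[...,0])<.02)&(L[...,1]>.002)&(L[...,1]<.014)&(L[...,2]>-.07)&(L[...,2]<.02)&(g<170)
v,u=np.where(m);print(len(v),v.max())
for V in range(296,320,1):
    k=m[V]; 
    if k.any(): print(V,np.where(k)[0].min(),np.where(k)[0].max(),(L[V][k].mean(0)*1000).round(),(L[V][k].max(0)*1000).round())
f=np.load('top2.npz')
s=sensors.observe();print(s['q'])
E
```

```text
142 312
296 299 299 [-10.  10. -62.] [-10.  10. -62.]
297 299 299 [-10.  11. -60.] [-10.  11. -60.]
298 299 300 [-10.  10. -56.] [ -9.  10. -56.]
299 299 302 [ -8.  10. -55.] [ -6.  11. -54.]
300 299 304 [ -6.  10. -54.] [ -1.  12. -50.]
301 299 306 [ -4.   9. -51.] [  1.  11. -48.]
302 299 315 [ -2.   8. -49.] [ 18.  11. -43.]
303 300 315 [  3.   8. -50.] [ 18.   9. -42.]
304 300 315 [  5.   9. -50.] [ 19.  10. -41.]
305 300 315 [  6.   8. -47.] [ 18.  11. -38.]
306 301 314 [  6.   9. -45.] [ 17.  11. -34.]
307 301 314 [  6.   9. -42.] [ 17.  11. -31.]
308 303 314 [  8.   9. -41.] [ 16.  11. -32.]
309 305 313 [  9.   9. -40.] [ 17.  10. -33.]
310 307 312 [ 11.  10. -38.] [ 17.  11. -31.]
311 308 311 [ 10.   9. -35.] [ 14.  10. -30.]
312 309 310 [ 11.  10. -34.] [ 12.  11. -33.]
[ 0.5382705   0.66482784 -0.2139419   1.79074467  0.20296623  0.70741281
 -0.53623464]
```

The depth data shows the real fingertips at tool z ≈ -32 mm, not +8 mm, so the gripper sits about 40 mm behind the reported TCP. The fingers closed just above the bar without touching it. I'll reopen, descend 38 mm in stages while watching the force, and look again.

```bash
python3 -m jog '[[[0,0,0],0,-1],[[0,0,0],0,-1],[[0,0,0],0,-1],[[0,0,0],0,-1],[[0,0,0],0,-1],[[0,0,0],0,-1],[[0,0,0],0,-1],[[0,0,0],0,-1],[[0,0,0.5],0,-1],[[0,0,1],0,-1],[[0,0,1.5],0,-1],[[0,0,1.5],0,-1]]'
python3 -m jog '[[[0,0,0.5],0,-1],[[0,0,1],0,-1],[[0,0,1],0,-1],[[0,0,1],0,-1]]'
python3 - <<'E'
from h import *
s=sensors.observe();R=Rn.from_rotvec(s['eef_rot']).as_matrix()
p,d=capture('side')
a=p[230:370,240:380];cv2.imwrite('pics/c5.png',cv2.resize(a,(560,560),interpolation=cv2.INTER_CUBIC)[:,:,::-1])
L=(pts('side',d)-s['eef_pos'])@R;g=p.astype(int).sum(2)
m=(abs(L[...,0])<.07)&(abs(L[...,1])<.02)&(L[...,2]>-.07)&(L[...,2]<.02)&(g<140)
for V in range(315,360,2):
    k=m[V]
    if k.any(): print(V,[(U,tuple((L[V,U]*1000).round().astype(int))) for U in np.where(k)[0][::3]])
E
```

```text
time: 9.07
eef_pos: [0.5302, -0.2608, 0.0307]
eef_rot: [-2.923, 1.151, 0.002]
force: [0.6, -0.5, 0.4]
opening: 1.001
time: 9.57
eef_pos: [0.5307, -0.261, 0.0213]
eef_rot: [2.923, -1.151, -0.0]
force: [0.4, -0.5, 0.1]
opening: 1.001
315 [(np.int64(281), (np.int64(-54), np.int64(9), np.int64(-57))), (np.int64(284), (np.int64(-47), np.int64(9), np.int64(-62))), (np.int64(287), (np.int64(-44), np.int64(5), np.int64(-60))), (np.int64(290), (np.int64(-44), np.int64(-4), np.int64(-50)))]
317 [(np.int64(281), (np.int64(-54), np.int64(10), np.int64(-51))), (np.int64(284), (np.int64(-49), np.int64(7), np.int64(-51))), (np.int64(287), (np.int64(-44), np.int64(4), np.int64(-53))), (np.int64(290), (np.int64(-43), np.int64(-2), np.int64(-47)))]
319 [(np.int64(282), (np.int64(-52), np.int64(9), np.int64(-45))), (np.int64(285), (np.int64(-45), np.int64(10), np.int64(-52))), (np.int64(288), (np.int64(-43), np.int64(3), np.int64(-46)))]
321 [(np.int64(282), (np.int64(-53), np.int64(9), np.int64(-38))), (np.int64(285), (np.int64(-46), np.int64(8), np.int64(-42))), (np.int64(288), (np.int64(-42), np.int64(4), np.int64(-42)))]
323 [(np.int64(283), (np.int64(-51), np.int64(9), np.int64(-34))), (np.int64(286), (np.int64(-44), np.int64(8), np.int64(-38)))]
345 [(np.int64(327), (np.int64(47), np.int64(8), np.int64(-47)))]
347 [(np.int64(327), (np.int64(48), np.int64(9), np.int64(-44))), (np.int64(330), (np.int64(53), np.int64(8), np.int64(-48)))]
349 [(np.int64(327), (np.int64(48), np.int64(9), np.int64(-37))), (np.int64(330), (np.int64(55), np.int64(10), np.int64(-44))), (np.int64(333), (np.int64(61), np.int64(11), np.int64(-51)))]
351 [(np.int64(329), (np.int64(52), np.int64(9), np.int64(-34)))]
```

View pics/c5.png

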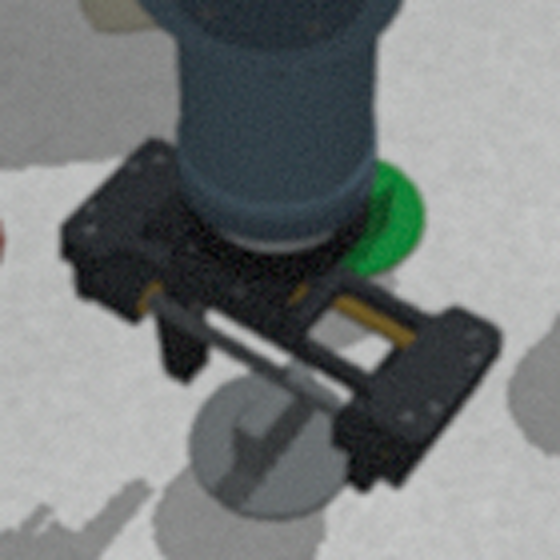

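```bash
python3 -m jog '[[[0,0,0.5],0,-1],[[0,0,1],0,-1],[[0,0,1.2],0,-1],[[0,0,1.2],0,-1]]'
python3 -m jog '[[[0,0,1e-9],0,0.3],[[0,0,0],0,1],[[0,0,0],0,1],[[0,0,0],0,1],[[0,0,0],0,1],[[0,0,0],0,1],[[0,0,0],0,1],[[0,0,0],0,1],[[0,0,0],0,1],[[0,0,0],0,1]]' 35
python3 -m jog '[[[0,0,0],0,1],[[0,0,0],0,1]]'
```

```text
time: 10.12
eef_pos: [0.5305, -0.2609, 0.009]
eef_rot: [2.923, -1.151, -0.001]
force: [-0.5, -0.5, 0.5]
opening: 1.0
time: 11.38
eef_pos: [0.5305, -0.261, 0.0092]
eef_rot: [2.923, -1.151, -0.0]
force: [0.9, -0.8, -0.8]
opening: 0.178
time: 11.62
eef_pos: [0.5306, -0.261, 0.0093]
eef_rot: [2.923, -1.151, -0.0]
force: [0.3, -0.4, -1.2]
opening: 0.175
```

The bar is gripped, with the opening at 0.176 (about 15.5 mm). Next I'll lift and carry the bung above the neck.

```bash
python3 -m jog '[[[0,0,-1],0,1],[[0,0,-4],0,1],[[0,0,-8],0,1],[[0,0,-12],0,1],[[0,0,-16],0,1],[[0,0,-19],0,1],[[-2,-2.4,-19.5],-0.05,1],[[-5,-5.9,-19.5],-0.12,1],[[-8,-9.5,-19.5],-0.2,1],[[-11,-13,-19.5],-0.3,1],[[-14,-16.6,-19.5],-0.4,1],[[-17,-20.1,-19.5],-0.48,1],[[-20,-23.7,-19.5],-0.54,1],[[-22.5,-26.6,-19.5],-0.54,1],[[-24.1,-28.5,-19.5],-0.54,1],[[-24.1,-28.5,-19.5],-0.54,1],[[-24.1,-28.5,-19.5],-0.54,1],[[-24.1,-28.5,-19.5],-0.54,1]]' 35
python3 - <<'E'
from h import *
plan([.549,.1122,.205],-12)
for n in("side","top"):
    p,d=capture(n);cv2.imwrite(f"pics/{n}4.png",p[:,:,::-1]);np.savez(f"{n}4.npz",p=p,d=d)
E
```

```text
time: 13.88
eef_pos: [0.5485, 0.1103, 0.2041]
eef_rot: [3.123, -0.332, -0.001]
force: [1.2, -0.4, -1.5]
opening: 0.176
t 13.875 tcp [0.5485 0.1103 0.2041] F [ 1.2  -0.41 -1.47] open 0.176 q7 -0.693
shift cm [ 0.01 -0.2  -0.09]
tool x yaw -12.13
turn (rad, tool z down => -dyaw) 3.1393 for yaw -192
turn (rad, tool z down => -dyaw) -0.0023 for yaw -12
turn (rad, tool z down => -dyaw) 3.1393 for yaw 168
```

View pics/side4.png

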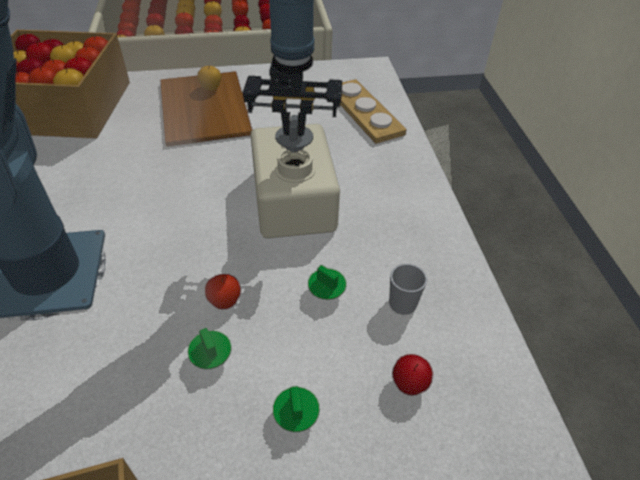

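View pics/top4.png

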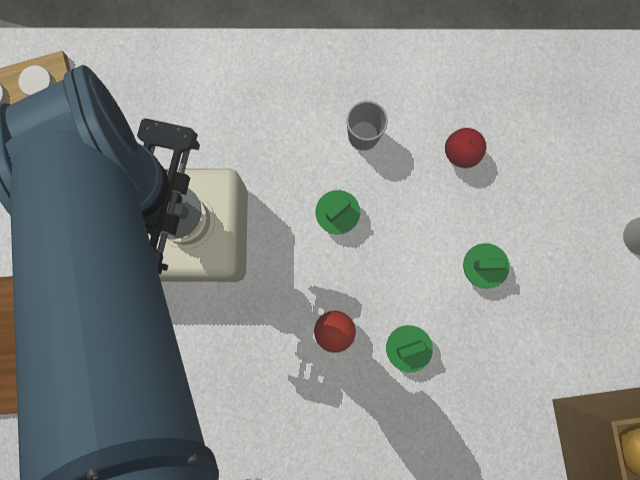

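```bash
python3 - <<'E'
from h import *
for n,(u0,u1,v0,v1) in(('side',(250,340,100,200)),('top',(150,240,170,260))):
    f=np.load(f'{n}4.npz');a=f['p'][v0:v1,u0:u1]
    cv2.imwrite(f'pics/c6{n}.png',cv2.resize(a,None,fx=6,fy=6,interpolation=cv2.INTER_CUBIC)[:,:,::-1])
    P=pts(n,f['d'])[v0:v1,u0:u1];h=cv2.cvtColor(a,cv2.COLOR_RGB2HSV)
    for lo,hi in((.20,.24),):
        m=(P[...,2]>lo)&(P[...,2]<hi)&(np.hypot(P[...,0]-.549,P[...,1]-.112)<.048)
        q=P[m];print(n,len(q),np.histogram(q[:,2],bins=np.arange(lo,hi,.004))[0])
        q=q[(q[:,2]<.231)]
        if len(q)>20: print('circ',cv2.minEnclosingCircle(q[:,:2].astype(np.float32)), q.min(0),q.max(0))
    m=(P[...,2]>.158)&(P[...,2]<.175);print('rim',cv2.minEnclosingCircle(P[m][:,:2].astype(np.float32)))
E
```

```text
side 594 [ 17  22   9   0   0  43 373  65  32]
circ ((0.5492883920669556, 0.1071590706706047), 0.04127771779894829) [0.5105864  0.06765673 0.20031142] [0.58952019 0.14150617 0.23081563]
rim ((0.5501236915588379, 0.11048230528831482), 0.040857840329408646)
top 788 [  0   0   0   0   0  16 542 199  14]
circ ((0.5471862554550171, 0.10723274946212769), 0.039402950555086136) [0.50874786 0.07045495 0.22107361] [0.58153487 0.12668334 0.23097461]
rim ((0.5460523962974548, 0.10734990984201431), 0.03776780143380165)
```

View pics/c6side.png

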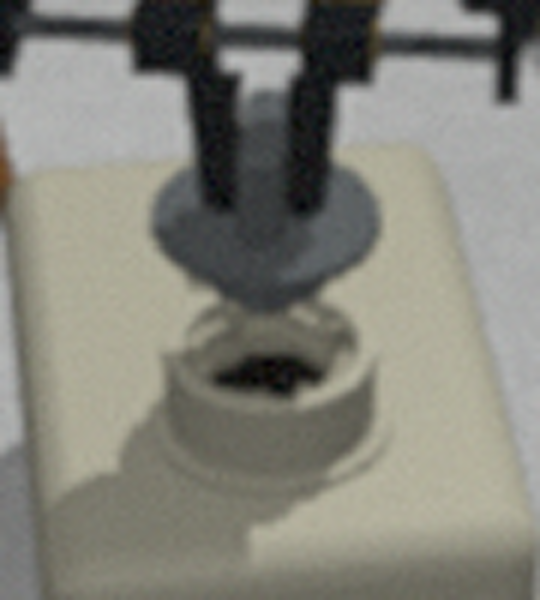

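View pics/c6top.png

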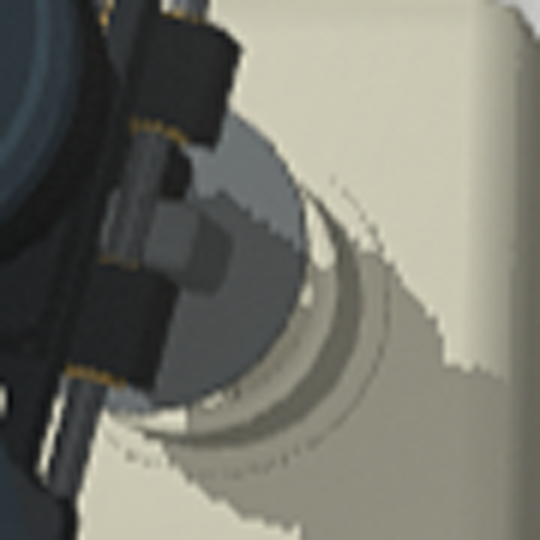

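```bash
cat > fit.py <<'E'
from h import *
from scipy.optimize import least_squares
def rays(n,uv,z):
    c=CP[n];r=np.c_[(uv[:,0]-c['cx'])/c['fx'],(uv[:,1]-c['cy'])/c['fy'],np.ones(len(uv))]@c['R'];o=-c['R'].T@c['t']
    return o+r*((z-o[2])/r[:,2])[:,None]
def circ(X,r,c0):
    s=least_squares(lambda c:np.hypot(X[:,0]-c[0],X[:,1]-c[1])-r,c0,loss='soft_l1',f_scale=.0007)
    return s.x,np.sqrt((s.fun**2).mean())
def arc(n,p,c0,z,r,bl,sense):
    """radial search for strongest edge of (B-R) along rays from c0 at height z; sense: +1 bung inside cream"""
    im=p.astype(np.float32);f=cv2.GaussianBlur(im[...,2]-im[...,0],(3,3),0)
    out=[]
    for t in np.radians(bl):
        rr=np.arange(r-.010,r+.010,.0005)
        uv=np.array([proj(n,[c0[0]+a*np.cos(t),c0[1]+a*np.sin(t),z]) for a in rr],np.float32)
        v=cv2.remap(f,uv[:,0].reshape(1,-1),uv[:,1].reshape(1,-1),cv2.INTER_LINEAR)[0]
        g=-np.gradient(v)*sense;k=g.argmax()
        if g[k]>1: out.append(uv[k])
    return np.array(out)
E
python3 - <<'E'
from fit import *
f=np.load('top4.npz');s=np.load('side4.npz')
for n,p,bl,zz in(('top',f['p'],range(-95,-20,3),.226),('side',s['p'],range(-170,-10,3),.226)):
    c=np.array([.549,.110])
    for _ in range(4):
        uv=arc(n,p,c,zz,.040,bl,1);X=rays(n,uv,zz);c,e=circ(X,.040,c)
    print(n,'bung',c,e,len(uv))
f0=np.load('top0.npz')['p'];s0=np.load('side0.npz')['p']
for n,p in(('top',f0),('side',s0)):
  # rim outer edge via brightness
  im=p.astype(np.float32)
  P=pts(n,np.load(f'{n}0.npz')['d']);m=(P[...,2]>.160)&(P[...,2]<.175)&(np.hypot(P[...,0]-.549,P[...,1]-.112)<.05)
  cs,_=cv2.findContours(m.astype(np.uint8),cv2.RETR_EXTERNAL,cv2.CHAIN_APPROX_NONE)
  k=max(cs,key=cv2.contourArea)[:,0].astype(float)
  for z in (.168,):
    X=rays(n,k,z)
    print(n,'rim',circ(X,.0385,np.array([.549,.112])), 'free', cv2.minEnclosingCircle(X[:,:2].astype(np.float32)))
E
```

```text
top bung [0.5490866  0.11018979] 0.0013532951968710644 24
side bung [0.54816265 0.10585702] 0.003445430907007786 50
top rim (array([0.54886951, 0.1115855 ]), np.float64(0.0007245235115760795)) free ((0.5486935973167419, 0.11154939979314804), 0.03925905376672745)
side rim (array([0.54992007, 0.10694968]), np.float64(0.002337803581296968)) free ((0.551429033279419, 0.10654802620410919), 0.04307418689131737)
```

```bash
python3 -m jog '[[[0,-0.17,0.5],0,1],[[0,-0.17,1.5],0,1],[[0,-0.17,2.5],0,1],[[0,-0.17,3],0,1],[[0,-0.17,3],0,1],[[0,-0.17,3],0,1]]'
python3 - <<'E'
from h import *
plan([.549,.1122,.1668],-12)
for n in("side","top"):
    p,d=capture(n);np.savez(f"{n}5.npz",p=p,d=d)
from fit import *
f=np.load('top5.npz');z=.1738+.0187+.005-.002
for zz in(z,):
    c=np.array([.549,.112])
    for _ in range(4):
        uv=arc('top',f['p'],c,zz,.040,range(-95,-20,3),1);X=rays('top',uv,zz);c,e=circ(X,.040,c)
    print('bung',c,e,len(uv))
a=np.load('side5.npz')['p'][100:200,250:340];cv2.imwrite('pics/c7.png',cv2.resize(a,None,fx=6,fy=6,interpolation=cv2.INTER_CUBIC)[:,:,::-1])
E
```

```text
time: 14.72
eef_pos: [0.5491, 0.1136, 0.1745]
eef_rot: [-3.124, 0.329, -0.001]
force: [-0.0, -0.4, -1.1]
opening: 0.176
t 14.725 tcp [0.5491 0.1136 0.1745] F [-0.04 -0.43 -1.07] open 0.176 q7 -0.715
shift cm [0.02 0.14 0.77]
tool x yaw -12.03
turn (rad, tool z down => -dyaw) 3.1411 for yaw -192
turn (rad, tool z down => -dyaw) -0.0005 for yaw -12
turn (rad, tool z down => -dyaw) 3.1411 for yaw 168
bung [0.54976153 0.11352183] 0.0003487976210757522 23
```

View pics/c7.png

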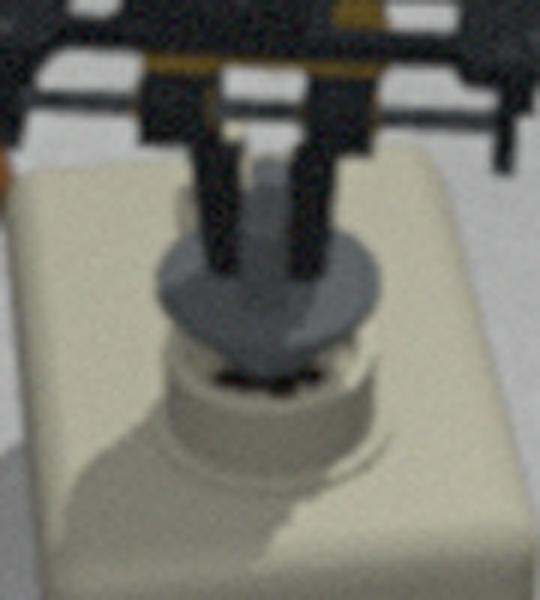

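```bash
python3 -m jog '[[[-0.04,0.16,0],0,1],[[-0.04,0.16,0.3],0,1],[[-0.04,0.16,0.5],0,1],[[-0.04,0.16,0.5],0,1],[[-0.04,0.16,0.5],0,1]]'
python3 - <<'E'
from h import *
plan([.549,.1122,.1668],-12)
p,d=capture('top');np.savez("top6.npz",p=p,d=d)
from fit import *
z=sensors.observe()['eef_pos'][2]+.0187+.005-.002
c=np.array([.549,.112])
for _ in range(4):
        uv=arc('top',p,c,z,.040,range(-95,-20,3),1);X=rays('top',uv,z);c,e=circ(X,.040,c)
print('bung',c,e,len(uv))
E
```

```text
time: 15.45
eef_pos: [0.5482, 0.112, 0.1693]
eef_rot: [-3.124, 0.329, 0.0]
force: [0.4, -0.4, -1.1]
opening: 0.178
t 15.45 tcp [0.5482 0.112  0.1693] F [ 0.41 -0.42 -1.07] open 0.178 q7 -0.716
shift cm [ 0.07 -0.03  0.25]
tool x yaw -12.02
turn (rad, tool z down => -dyaw) 3.1412 for yaw -192
turn (rad, tool z down => -dyaw) -0.0004 for yaw -12
turn (rad, tool z down => -dyaw) 3.1412 for yaw 168
bung [0.54873973 0.11166184] 0.0004167465524710324 23
```

```bash
for i in 1; do python3 -m jog '[[[0,0,0.1],0,1],[[0,0,0.2],0,1],[[0,0,0.2],0,1]]'; done; python3 -m jog '[[[0,0,0.1],0,1],[[0,0,0.1],0,1]]'
```

```text
time: 15.88
eef_pos: [0.5481, 0.1119, 0.1672]
eef_rot: [3.124, -0.329, -0.0]
force: [-0.3, -0.4, -1.1]
opening: 0.174
time: 16.12
eef_pos: [0.5481, 0.112, 0.1662]
eef_rot: [3.124, -0.329, -0.0]
force: [0.3, -0.5, -0.3]
opening: 0.177
```

```bash
python3 -m jog '[[[0,0,0.05],0,1],[[0,0,0.1],0,1],[[0,0,0.1],0,1]]'
```

```text
time: 16.5
eef_pos: [0.5482, 0.112, 0.1655]
eef_rot: [3.124, -0.329, 0.0]
force: [-1.2, -0.5, 1.3]
opening: 0.18
```

```bash
python3 -m jog '[[[0,0,0.05],0,1],[[0,0,0.1],0,1],[[0,0,0.1],0,1]]'
```

```text
time: 16.88
eef_pos: [0.5483, 0.112, 0.1654]
eef_rot: [3.124, -0.329, 0.001]
force: [-4.7, -0.9, 9.8]
opening: 0.181
```

Light contact at about 14.2 mm over the rim means the lugs are on the ridges. I'll ease the push a little and back off counter-clockwise (negative turn) gently.

```bash
python3 -m jog '[[[0,0,-0.04],-0.035,1],[[0,0,-0.04],-0.07,1],[[0,0,-0.04],-0.1,1],[[0,0,-0.04],-0.1,1]]'; python3 -c "
from h import *
plan([.549,.112,.165],-12)"
```

```text
time: 17.38
eef_pos: [0.5494, 0.1116, 0.1657]
eef_rot: [3.137, -0.174, 0.004]
force: [-0.6, -2.0, 7.0]
opening: 0.174
t 17.375 tcp [0.5494 0.1116 0.1657] F [-0.62 -2.02  7.01] open 0.174 q7 -0.63
shift cm [-0.04 -0.03  0.07]
tool x yaw -6.33
turn (rad, tool z down => -dyaw) -3.0427 for yaw -192
turn (rad, tool z down => -dyaw) 0.0989 for yaw -12
turn (rad, tool z down => -dyaw) -3.0427 for yaw 168
```

```bash
python3 -m jog '[[[0,0,0],-0.03,1],[[0,0,0],-0.06,1],[[0,0,0],-0.08,1]]'
```

```text
time: 17.75
eef_pos: [0.549, 0.111, 0.1655]
eef_rot: [3.14, -0.048, 0.002]
force: [-1.9, -3.3, 7.6]
opening: 0.179
```

```bash
python3 -m jog '[[[0,0,0],-0.03,1],[[0,0,0],-0.06,1],[[0,0,0],-0.08,1]]'
```

```text
time: 18.12
eef_pos: [0.5479, 0.1121, 0.1644]
eef_rot: [-3.14, -0.081, 0.001]
force: [0.1, 0.3, -1.8]
opening: 0.179
```

The upward force vanished at a bar yaw of about 93° and the tool dropped, so the lugs are at the gaps. I'll turn slightly further and lower gently.

```bash
python3 -m jog '[[[0,0,0],-0.03,1],[[0,0,0.1],-0.06,1],[[0,0,0.2],-0.06,1],[[0,0,0.3],-0.06,1],[[0,0,0.3],-0.06,1]]'; python3 -c "
from h import *
plan([.5482,.112,.1543],-12)"
```

```text
time: 18.75
eef_pos: [0.5481, 0.1119, 0.1616]
eef_rot: [3.137, 0.173, -0.0]
force: [0.3, -0.0, -0.8]
opening: 0.185
t 18.75 tcp [0.5481 0.1119 0.1616] F [ 0.3  -0.03 -0.8 ] open 0.185 q7 -0.438
shift cm [ 0.01 -0.01  0.73]
tool x yaw 6.3
turn (rad, tool z down => -dyaw) -2.8222 for yaw -192
turn (rad, tool z down => -dyaw) 0.3194 for yaw -12
turn (rad, tool z down => -dyaw) -2.8222 for yaw 168
```

```bash
python3 -m jog '[[[0,0,0.1],0,1],[[0,0,0.2],0,1],[[0,0,0.3],0,1],[[0,0,0.3],0,1]]'; python3 -m jog '[[[0,0,0.1],0,1],[[0,0,0.2],0,1],[[0,0,0.2],0,1]]'
```

```text
time: 19.25
eef_pos: [0.5481, 0.112, 0.1586]
eef_rot: [3.137, 0.173, -0.0]
force: [0.3, 0.2, -1.0]
opening: 0.177
time: 19.62
eef_pos: [0.5481, 0.1119, 0.1566]
eef_rot: [3.137, 0.173, -0.0]
force: [0.4, -0.1, -1.0]
opening: 0.18
```

Free descent continues, now at about 5.3 mm over the rim. I'll go down to the gap floor in small steps.

```bash
python3 -m jog '[[[0,0,0.07],0,1],[[0,0,0.15],0,1],[[0,0,0.15],0,1]]'; python3 -m jog '[[[0,0,0.05],0,1],[[0,0,0.1],0,1],[[0,0,0.1],0,1]]'
```

```text
time: 20.0
eef_pos: [0.5481, 0.112, 0.1551]
eef_rot: [3.137, 0.173, -0.0]
force: [0.1, 0.1, -1.1]
opening: 0.179
time: 20.38
eef_pos: [0.5482, 0.112, 0.1542]
eef_rot: [3.137, 0.173, -0.0]
force: [-0.2, -0.1, -1.1]
opening: 0.18
```

```bash
python3 -m jog '[[[0,0,0.04],0,1],[[0,0,0.04],0,1]]'; python3 -m jog '[[[0,0,0.04],0,1],[[0,0,0.04],0,1]]'
```

```text
time: 20.62
eef_pos: [0.5482, 0.112, 0.1539]
eef_rot: [-3.137, -0.173, -0.0]
force: [-0.6, -0.3, -0.1]
opening: 0.176
time: 20.88
eef_pos: [0.5483, 0.112, 0.1536]
eef_rot: [3.137, 0.173, 0.0]
force: [-1.1, -0.2, 2.3]
opening: 0.182
```

The lugs rest on the gap floor (contact at eef z ≈ 0.1538, about 3 mm over the rim), so step 1 is met. I'll take one quick look, then run it in clockwise.

```bash
python3 - <<'E'
from h import *
p,d=capture('side')
a=p[100:200,250:340];cv2.imwrite('pics/c8.png',cv2.resize(a,None,fx=6,fy=6,interpolation=cv2.INTER_CUBIC)[:,:,::-1])
E
python3 -m jog '[[[0,0,0],0.04,1],[[0,0,0],0.08,1],[[0,0,0],0.12,1],[[0,0,0],0.12,1]]'
```

```text
time: 21.42
eef_pos: [0.5486, 0.1123, 0.1536]
eef_rot: [-3.141, 0.017, -0.001]
force: [0.9, 0.9, 2.1]
opening: 0.178
```

View pics/c8.png

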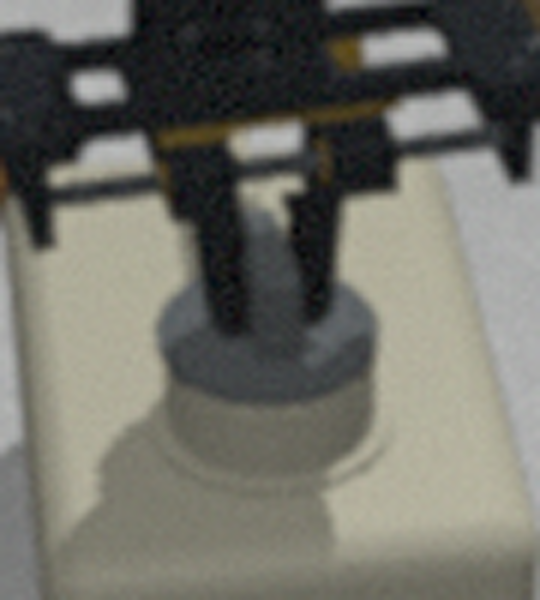

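The picture shows the bung level in the neck with the flange just above the rim at crop (265,390), concentric. I'll continue clockwise.

```bash
python3 -m jog '[[[0,0,0],0.05,1],[[0,0,0],0.1,1],[[0,0,0],0.1,1]]'
```

```text
time: 21.8
eef_pos: [0.5485, 0.1121, 0.1536]
eef_rot: [-3.137, 0.172, -0.001]
force: [0.8, 1.0, 3.5]
opening: 0.177
```

```bash
python3 -m jog '[[[0,0,0.02],0.05,1],[[0,0,0.05],0.1,1],[[0,0,0.05],0.1,1]]'; python3 -c "
from h import *
plan([.5482,.112,.1508],-12)"
```

```text
time: 22.18
eef_pos: [0.5484, 0.112, 0.1532]
eef_rot: [3.124, -0.327, 0.001]
force: [0.3, 0.2, 5.1]
opening: 0.174
t 22.175 tcp [0.5484 0.112  0.1532] F [0.32 0.19 5.11] open 0.174 q7 -0.725
shift cm [-0.02  0.    0.24]
tool x yaw -11.96
turn (rad, tool z down => -dyaw) -3.141 for yaw -192
turn (rad, tool z down => -dyaw) 0.0006 for yaw -12
turn (rad, tool z down => -dyaw) -3.141 for yaw 168
```

```bash
python3 -m jog '[[[0,0,0.02],0.05,1],[[0,0,0.05],0.1,1],[[0,0,0.05],0.1,1]]';python3 -m jog '[[[0,0,0.02],0.05,1],[[0,0,0.05],0.1,1],[[0,0,0.05],0.1,1]]'
```

```text
time: 22.55
eef_pos: [0.5484, 0.1118, 0.1526]
eef_rot: [3.104, -0.483, 0.001]
force: [-0.4, 0.2, 4.4]
opening: 0.179
time: 22.92
eef_pos: [0.548, 0.1115, 0.1519]
eef_rot: [3.075, -0.638, -0.001]
force: [-1.0, -0.3, 5.4]
opening: 0.179
```

```bash
python3 -m jog '[[[0,0,0.03],0.05,1],[[0,0,0.05],0.1,1],[[0,0,0.05],0.1,1]]';python3 -m jog '[[[0,0,0.02],0.04,1],[[0,0,0.04],0.08,1],[[0,0,0.04],0.08,1]]'; python3 -c "
from h import *
plan([.5482,.112,.1508],-12);print(sensors.observe()['moment'])"
```

```text
time: 23.3
eef_pos: [0.548, 0.1118, 0.1514]
eef_rot: [3.04, -0.79, -0.0]
force: [-0.6, 2.1, 5.4]
opening: 0.175
time: 23.68
eef_pos: [0.5487, 0.1124, 0.1513]
eef_rot: [-3.005, 0.913, -0.002]
force: [1.9, 2.2, 5.4]
opening: 0.179
t 23.675 tcp [0.5487 0.1124 0.1513] F [1.94 2.25 5.39] open 0.179 q7 -1.063
shift cm [-0.02  0.06  0.05]
tool x yaw -33.79
turn (rad, tool z down => -dyaw) 2.7612 for yaw -192
turn (rad, tool z down => -dyaw) -0.3804 for yaw -12
turn (rad, tool z down => -dyaw) 2.7612 for yaw 168
[ 0.39523764 -0.4486089   0.0688295 ]
```

```bash
python3 -m jog '[[[0,0,0.02],0.04,1],[[0,0,0.04],0.08,1],[[0,0,0.04],0.08,1]]'; python3 - <<'E'
from h import *
plan([.5482,.112,.1508],-12);print(sensors.observe()['moment'])
for n in('side','top'):
    p,d=capture(n);P=pts(n,d);b=p.astype(int)
    m=(np.hypot(P[...,0]-.549,P[...,1]-.112)<.037)&(P[...,2]>.165)&(P[...,2]<.182)
    q=P[m];A=np.c_[q[:,:2]-[.549,.112],np.ones(len(q))];c=np.linalg.lstsq(A,q[:,2],rcond=None)[0];print(n,len(q),np.median(q[:,2]),c)
    if n=='side': cv2.imwrite('pics/c9.png',cv2.resize(p[100:200,250:340],None,fx=6,fy=6,interpolation=cv2.INTER_CUBIC)[:,:,::-1])
E
```

```text
time: 24.05
eef_pos: [0.5492, 0.1124, 0.1512]
eef_rot: [-2.966, 1.033, -0.003]
force: [1.5, 3.2, 7.0]
opening: 0.176
t 24.05 tcp [0.5492 0.1124 0.1512] F [1.55 3.23 6.97] open 0.176 q7 -1.134
shift cm [-0.05  0.09  0.04]
tool x yaw -38.42
turn (rad, tool z down => -dyaw) 2.6805 for yaw -192
turn (rad, tool z down => -dyaw) -0.4611 for yaw -12
turn (rad, tool z down => -dyaw) 2.6805 for yaw 168
[ 0.31510289 -0.59468077  0.09637167]
side 354 0.1733184378748508 [-0.00521573 -0.00340643  0.1736485 ]
top 532 0.17412707535852295 [0.00196673 0.02020868 0.17465187]
```

View pics/c9.png

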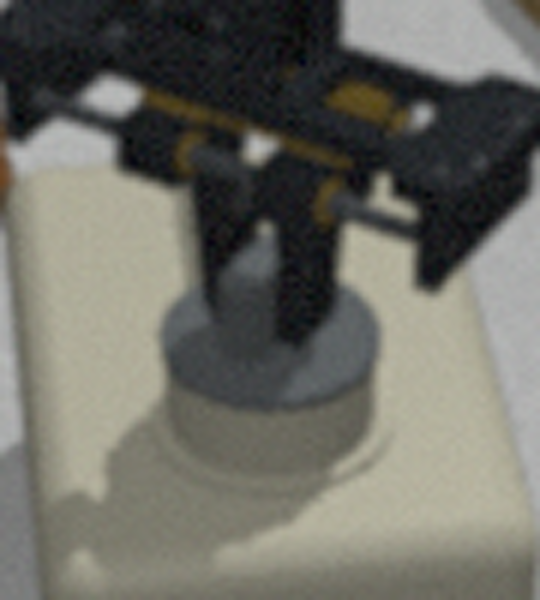

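```bash
python3 -m jog '[[[0,0,0],0.04,1],[[0,0,0],0.08,1],[[0,0,0],0.08,1],[[0,0,0],0.08,1]]'; python3 - <<'E'
from h import *
plan([.5482,.112,.1508],-12);print(sensors.observe()['moment'])
E
```

```text
time: 24.65
eef_pos: [0.5493, 0.1121, 0.1512]
eef_rot: [-2.922, 1.151, -0.003]
force: [2.9, 2.4, 5.6]
opening: 0.178
t 24.65 tcp [0.5493 0.1121 0.1512] F [2.87 2.39 5.64] open 0.178 q7 -1.204
shift cm [-0.07  0.08  0.04]
tool x yaw -43.0
turn (rad, tool z down => -dyaw) 2.6006 for yaw -192
turn (rad, tool z down => -dyaw) -0.541 for yaw -12
turn (rad, tool z down => -dyaw) 2.6006 for yaw 168
[ 0.21753877 -0.6726224   0.0630144 ]
```

The bung has turned about 49° from the gap and stopped sinking, so the flange is home. I'll release it, rise and check.

```bash
python3 -m jog '[[[0,0,-0.05],0,1],[[0,0,-0.05],0,0.3],[[0,0,-0.05],0,-1],[[0,0,-0.05],0,-1],[[0,0,-0.05],0,-1],[[0,0,-0.05],0,-1],[[0,0,-0.05],0,-1],[[0,0,-0.05],0,-1],[[0,0,-0.05],0,-1],[[0,0,-0.05],0,-1]]'
python3 -m jog '[[[0,0,-1],0,-1],[[0,0,-3],0,-1],[[0,0,-6],0,-1],[[0,0,-10],0,-1],[[0,4,-12],0,-1],[[0,10,-12],0,-1],[[0,15,-12],0,-1],[[0,20,-12],0,-1],[[0,20,-12],0,-1],[[0,20,-12],0,-1]]'
python3 - <<'E'
from h import *
for n in('side','top'):
    p,d=capture(n);P=pts(n,d);cv2.imwrite(f'pics/{n}9.png',p[:,:,::-1])
    r=np.hypot(P[...,0]-.549,P[...,1]-.112)
    m=(r<.037)&(P[...,2]>.165)&(P[...,2]<.185)
    q=P[m];A=np.c_[q[:,:2]-[.549,.112],np.ones(len(q))];c=np.linalg.lstsq(A,q[:,2],rcond=None)[0];print(n,len(q),np.median(q[:,2]),c)
    m=(r<.05)&(P[...,2]>.165)&(P[...,2]<.185);print('flange',cv2.minEnclosingCircle(P[m][:,:2].astype(np.float32)))
    br=P[(r<.03)&(P[...,2]>.203)&(P[...,2]<.216)];print('bar',cv2.minAreaRect(br[:,:2].astype(np.float32)),br[:,2].mean())
    m=(P[...,2]>.125)&(P[...,2]<.142)&(r<.08)&(r>.055);print('deck',np.median(P[m][:,2]))
E
```

```text
time: 25.9
eef_pos: [0.5482, 0.112, 0.1511]
eef_rot: [2.923, -1.151, -0.0]
force: [-0.6, 0.6, -0.1]
opening: 0.999
time: 27.15
eef_pos: [0.4126, -0.0338, 0.2719]
eef_rot: [-2.923, 1.15, -0.002]
force: [-0.8, 0.0, 0.3]
opening: 0.997
side 426 0.17355038838801562 [ 0.00302127 -0.00769006  0.17436917]
flange ((0.551017701625824, 0.10960628092288971), 0.04209088906645775)
bar ((0.5495467782020569, 0.10908819735050201), (0.04819163307547569, 0.016791516914963722), 47.688262939453125) 0.208016794815495
deck 0.1340212590475646
top 1415 0.17411843072428843 [-0.00372715 -0.00311172  0.17422367]
flange ((0.5490009188652039, 0.11128763109445572), 0.040122196078300476)
bar ((0.5488311052322388, 0.11098112165927887), (0.04609403759241104, 0.01592756062746048), 48.445491790771484) 0.20950869326412005
deck 0.13473791183808578
```

View pics/side9.png

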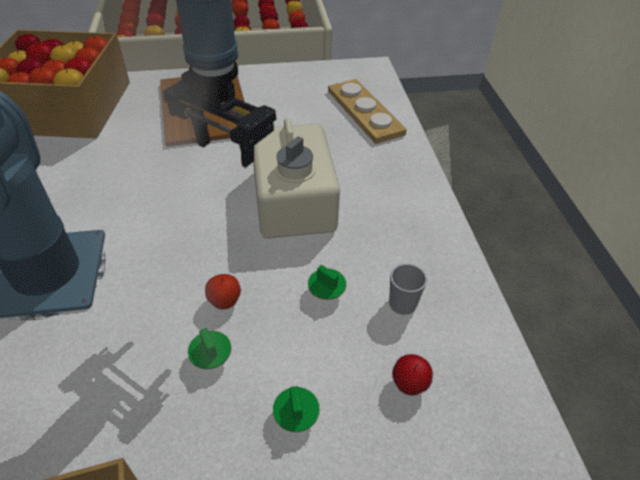

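View pics/top9.png

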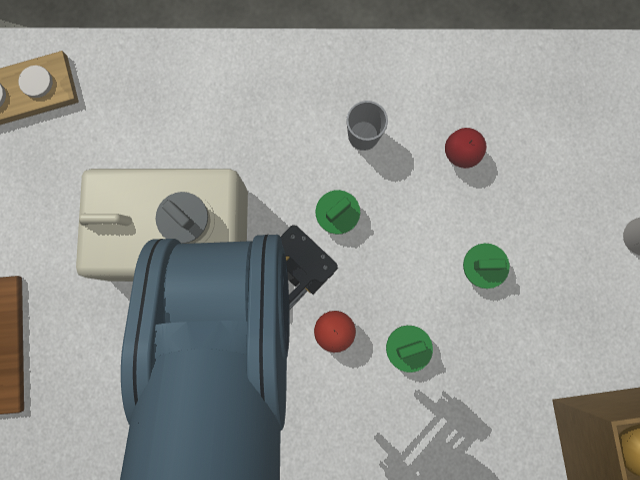

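The bung sits flush. Flange top above the deck is 39.4–39.5 mm (39 at home), and the bar top rose 141–142 mm (142 expected). It is level, and its centre is (0.549, 0.111) against the rim's (0.549, 0.112). The apples (top (335,331), (466,148)) and beaker (366,125) are where they were, and the gripper is clear.

```bash
python3 -m jog '[[[0,0,0],0,-1],[[0,0,0],0,-1]]'; python3 -c "
from station import arm
print(arm.job_done())"
```

```text
time: 27.5
eef_pos: [0.4121, -0.0338, 0.271]
eef_rot: [-2.924, 1.149, 0.001]
force: [-0.1, -0.6, -0.2]
opening: 1.001
the job is handed in; nothing more can be done
None
```

I closed the canister with the grey bung, let go and handed the job in at about 27.5 s; no verdict was reported. I set the bung on the ridges with a light push and backed it off about 15° counter-clockwise until the push vanished. I then lowered it into the gaps, ran it in about 49° clockwise until it stopped sinking, released it and backed away.

**Last checks:**
- **Seating:** the flange is home within measurement error. The camera heights put it between about 0 and 0.5 mm above the rim (limit 1.2 mm), and the last 5° of turning gave no further sinking.
- **Position:** the bung is level to under 0.01 rad, and its axis is within about 1 mm of the neck's in the top view. The side view put the bung about 2–3 mm off, but that camera had put the empty neck's rim off in the same direction.
- **Forces:** wrist force readings taken while the bung was in the neck stayed at about 11 N or less.
- **Bystanders:** the apples and the beaker are at the same pixels as before.

**What went wrong or disagreed:**
- **First two grasps:** both closed on air without disturbing the bung. The fingertips were really about 40 mm short of where the reported TCP and `arm.tip_reach` put them. I measured this from depth and compensated for it.
- **Flange height:** the camera heights differed by a few tenths of a millimetre, as noted under seating.

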